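Load the truck magnet into its gluing nest

ROBOT

A 6-joint arm with a two-finger parallel gripper is mounted at the origin on the work surface. World frame = base frame: x ahead of the robot, y to its left, z up, the work surface at z = 0. Lengths are in m, angles in rad, forces in N, time in s.
With the tool pointing down it reaches from about 0.375 to 0.975 m from the base axis. Payload 3.8 kg.
Tool frame: the origin (TCP) lies midway between the tips of the shut fingers; the grasp point (between the pads) lies robot.grasp_offset behind it (robot.grasp_offset is the distance from the TCP to the grasp point, in m); z points along the fingers, x is the direction in which the jaws open and shut, and the axes are right-handed (so a half turn about z gives the same grasp; the last joint's range is limited). The gripper opens to 85 mm and grips with 20 to 120 N. Pads are 22 mm wide; open, the fingers measure 114 mm over their backs; the gripper's body (76 mm by 85 mm) begins 54 mm behind the grasp point. The pads swing forward as they close: fully open they stand 13 mm farther back than shut.
Start: joints at [-1.345, 0.264, 1.604, -0, 1.274, -0.037], TCP at [0.175, -0.652, 0.231] pointing down, gripper open.
Joint ranges: [-2.63, 2.63], [-0.94, 2.18], [0.31, 2.57], [-1.31, 4.45], [0, 2.66], [-2.55, 2.55]. Speed limits (rad/s): [2.57, 2.57, 3.14, 3.14, 3.14, 3.14].

INTERFACE

Orientations are given as a unit quaternion [w, x, y, z].
In Python, from bench import robot gives the robot as it stands. The module is installed in compiled form; this text tells all that it offers.
- The arm moves only by the shell command python3 -m handwheel 'ROWS' [OPENING]. ROWS is JSON, a list of rows, each an object with "translation": the shift along the tool's x, y, z normalised to -1 to 1, where 1 is 150 mm, a list of three; "turn": the turn, a rotation vector about the tool's x, y, z normalised to -1 to 1, where 1 is 180 degrees, a list of three. In form: [{"translation": [tx, ty, tz], "turn": [wx, wy, wz]}, ...]. A call has 1 to 5 rows; each row is the pose to reach, as a shift and turn from the pose commanded when the call began, along the tool's axes at that moment, turning the shorter way round; what a row does not reach only later rows make up. A row lasts 1/8 s, in which the tool goes at most 62.5 mm and 10.7 degrees, less where a joint would pass 70% of its speed; a pose out of reach is approached as far as the arm can. A call with a number of a shift or a turn outside -1 to 1 is refused whole. A call with a gripper value outside its range is refused whole. OPENING is the opening, from 0 (shut) to 1 (fully open), set as the call begins (- or left out, the last holds). The fingers move at their own pace and stop on an object; the grip force is fixed at half the most. Time passes only in rows, so rows that repeat a pose let the fingers close. It gives the time, the measured TCP pose, the force and the opening at its end, in the units of the state.
- robot.get_state(): the state, without advancing time (a new reading comes with each control period).
- robot.grab_frame(name): name is "scene" or "top" or "wrist"; returns (picture, depth): 400x640x3 uint8, red, green, blue; 400x640 float32, m along the optical axis (not along the pixel's ray), 0 where there is no reading.
- robot.calibration(name): a dict with "fx", "fy", "cx", "cy" (pixels), "k1" (the pictures are not rectified: a ray, as slopes to the right and down, at radius r is drawn at 1 + k1 r^2 times it, then the intrinsics apply), "rvec" (rotation vector, rad) and "tvec" (3), from world to camera coordinates, as OpenCV has them. Camera axes: x right, y down, z forward; pixel columns grow to the right and rows downward; lengths in m; the calibration is good to about 2 mm. A picture is of the moment at which its call begins: read the wrist's pose just before it. calibration takes no time and is no camera call; for the wrist camera it gives the pose at the moment of the call.
- robot.finish_job(): hands the job in, once; it reports no verdict.
The state is a dict: "clock": time; "joints": joint angles; "dq": joint speeds; "joint_torque": joint torques, N m; "eef_pos": TCP position; "tool_rot": TCP orientation; "ft_force": force on the tool from outside, world axes, zero at the start; "wrist_torque": the same for the moment, N m; "gripper_width": finger opening in m.
Only numpy, scipy, OpenCV 4.12 (cv2) and the standard library are available. Lean on these libraries where they do the work, as an engineer would, in place of code of your own. Each camera call takes 0.05 s, during which the arm holds its last target.

TASK

Swing the clear orange-framed cover of the gluing fixture up and over until it stays open on its own. Then lay the wooden truck with the blue load, right way up, in the truck-shaped cutout so that it drops flush with the nest board; the board floats a little sideways, so feel for the cutout gently and do not force the truck. Leave the green-load truck and the red house where they are.

Things in the scene. Friction and masses are not known exactly. Their poses are not given: they have to be found in the camera images.
- fixture: Grey gluing fixture fixed to the table; base x from -70 to +100, y from -66 to +88 mm of its origin, 14 mm thick. Origin: at table height below the nominal cutout point. z is up; the +x side carries the cover hinge. Two posts at the -x corners and two hinge lugs at the +x corners reach 56 mm above the table, at y beyond -53 and +75 mm.
- cutout (a point): Nominal cutout point, on the cutout's floor, 14 mm above the table: where the truck's origin goes, before float. Axes as the fixture's. The cutout is an L with the truck's outline plus 1.6 mm clearance all round, 10 mm deep; a truck whose x and y axes match the fixture's fits, no other way round does. Fixed to the base: it does not show the float.
- float (a point): Nominal point at the top of the dark nest board, 24 mm above the table. The board (x -62 to +62, y -45 to +67 mm, 10 mm thick, cutout right through) really stands up to 6 mm to either side of nominal along the fixture's y, not x; this is not reported. It stays put under light touches and shifts only when pushed sideways with some 18 N.
- cover (a joint): Angle of the cover, a clear panel in an orange frame, 0.22 kg, about its hinge: 0 closed (level above the nest), grows as its near (-x) edge rises; it balances upright at about 1.57 and falls on to its stop at 1.9 or back to 0. The hinge moves freely.
- cover_hinge (a point): Point on the hinge axis, 58 mm above the table, at fixture x = +85, y = +11 mm; the axis is parallel to the fixture's y.
- cover_bar (a point): Middle of the cover's steel pull bar: round, 10 mm diameter, parallel to the hinge axis, 72 mm free length between its two arms, 192 mm from the hinge axis and in the plane of the panel; 37 mm clear beyond the frame's edge. With the cover closed it is 58 mm above the table at fixture x = -107, y = +11 mm. It moves with the cover.
- truck: The truck to load: loose plywood piece, about 60 g, with a blue load. Base layer 10 mm thick: a bar 90 mm (x from -45 to +45) by 34 mm (y from -17 to +17), plus a cab on its +y side, x from +11 to +45, y from +17 to +39 mm. On it stands the blue block to grip, centred on the origin, 44 mm along x by 24 mm along y, from 10 to 30 mm above the underside. Origin: middle of the bar's underside. z is up as it lies.
- mirror_truck: Mirror-image truck with a green load (cab on the -y side), same sizes, loose. It does not fit; leave it alone. Origin as for the truck.
- house: House-shaped plywood piece with a red block, 60 x 68 mm, 30 mm high, loose; leave it alone. Origin on its underside near the middle.
Mind the look-alikes: they are no part of the job. Leave any purple look-alike of the truck alone.

How it is judged:
By the outcome, as a careful person would: the job done as asked, in the order asked, and still so for the second after the job is handed in, with the robot touching nothing.
It also fails if it takes over 64 s, if anything falls off the work surface, if the arm or the gripper's body presses on something with over 40 N, if the wrist force passes 120 N, or if a joint passes its speed limit or range.

## Working session

There is one attempt and no reset: what is moved stays moved. The work goes in short steps, Python scripts to look and compute and a shell command to move; the robot and the scene stay as the last step left them, time stands still between calls to the robot, and variables do not carry over. Pictures are saved under pics/ and viewed, and the job is handed in when it is done.

```bash
mkdir -p pics; cat > h.py <<'E'
import numpy as np, cv2
from bench import robot
from scipy.spatial.transform import Rotation as R
def cal(n):
    c=robot.calibration(n);K=np.array([[c['fx'],0,c['cx']],[0,c['fy'],c['cy']],[0,0,1.]])
    return K,np.array([c['k1'],0,0,0,0.]),R.from_rotvec(np.array(c['rvec']).ravel()).as_matrix(),np.array(c['tvec']).ravel()
def ray(n,uv,C=None):
    K,d,Rm,t=C or cal(n)
    p=cv2.undistortPoints(np.array(uv,float).reshape(-1,1,2),K,d)[:,0]
    r=np.c_[p,np.ones(len(p))]@Rm
    return -Rm.T@t,r
def plane(n,uv,z,C=None):
    o,r=ray(n,uv,C); s=(z-o[2])/r[:,2]; return o+s[:,None]*r
def proj(n,P,C=None):
    K,d,Rm,t=C or cal(n)
    return cv2.projectPoints(np.array(P,float).reshape(-1,3),cv2.Rodrigues(Rm)[0],t,K,d)[0][:,0]
def snap(n,f):
    C=cal(n);im,dp=robot.grab_frame(n);cv2.imwrite('pics/'+f+'.png',im[:,:,::-1]);np.savez('pics/'+f+'.npz',im=im,dp=dp,K=C[0],d=C[1],R=C[2],t=C[3]);return im,dp
def load(f):
    z=np.load('pics/'+f+'.npz');return z['im'],z['dp'],(z['K'],z['d'],z['R'],z['t'])
E
python3 -c "
from h import *
snap('top','top0');snap('scene','scene0')
s=robot.get_state();print(s);print(robot.grasp_offset);print(cal('top'),cal('scene'))"
```

```text
{'clock': 0.1, 'joints': array([-1.34492330e+00,  2.64731198e-01,  1.60523592e+00, -2.03998636e-05,
        1.27368137e+00, -3.68989089e-02]), 'dq': array([ 0.00050335, -0.00326959, -0.00183303,  0.00053316,  0.00027302,
        0.00039217]), 'joint_torque': array([ 2.43473578e-04, -5.16705930e+01, -3.68590665e+01, -1.35436153e-04,
        6.28352471e-03, -8.94824780e-06]), 'eef_pos': array([ 0.1751829 , -0.6511949 ,  0.23005135]), 'tool_rot': array([-6.47517080e-04,  7.93650674e-01, -6.08372871e-01, -7.98395417e-04]), 'ft_force': array([ 0.29764905,  0.45689956, -0.19549005]), 'wrist_torque': array([0.03335722, 0.0537433 , 0.00823873]), 'gripper_width': 0.08526642600114802}
0.0187
(array([[492.53202207,   0.        , 326.82347574],
       [  0.        , 492.53202207, 199.89997734],
       [  0.        ,   0.        ,   1.        ]]), array([-0.13945066,  0.        ,  0.        ,  0.        ,  0.        ]), array([[-0.01713452, -0.99957465,  0.0235994 ],
       [-0.98615738,  0.01300185, -0.16530144],
       [ 0.16492429, -0.02610508, -0.9859607 ]]), array([-0.13993168,  0.51465357,  0.94953613])) (array([[387.18929406,   0.        , 321.96105526],
       [  0.        , 387.18929406, 198.19966553],
       [  0.        ,   0.        ,   1.        ]]), array([-0.08736023,  0.        ,  0.        ,  0.        ,  0.        ]), array([[ 0.13136912,  0.99127596, -0.01068267],
       [ 0.6042528 , -0.08861229, -0.79184999],
       [-0.78588848,  0.0975696 , -0.6106222 ]]), array([ 0.07754144, -0.26439461,  1.36364595]))
```

View pics/top0.png

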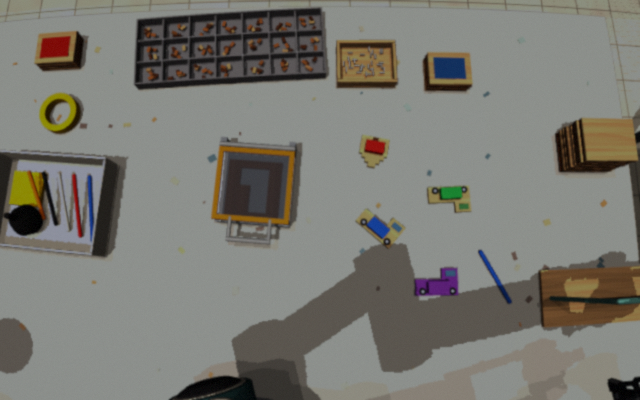

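View pics/scene0.png

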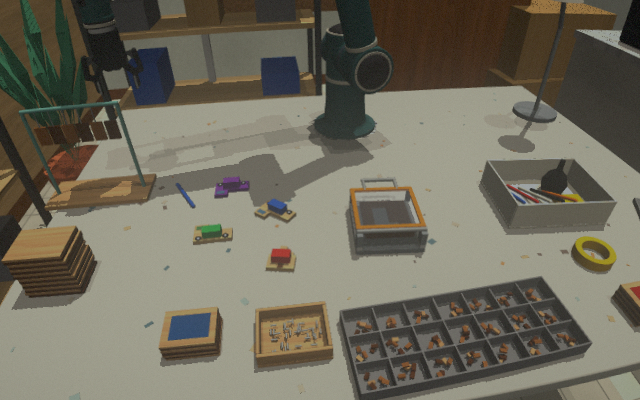

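The top view shows the fixture around (255,185) with its pull bar at (250,238), the blue truck at (380,227), the green one at (449,194), the house at (374,150) and the purple look-alike at (437,285). Next I'll zoom in.

```bash
python3 - <<'E'
from h import *
im,dp,C=load('top0')
a=cv2.resize(im[125:255,200:310],None,fx=4.5,fy=4.5,interpolation=cv2.INTER_CUBIC)
b=cv2.resize(im[190:260,345:420],None,fx=4,fy=4,interpolation=cv2.INTER_CUBIC)
cv2.imwrite('pics/za.png',a[:,:,::-1]);
hsv=cv2.cvtColor(im,cv2.COLOR_RGB2HSV)
def rep(name,m,z,roi):
    k=np.zeros_like(m);x0,y0,x1,y1=roi;k[y0:y1,x0:x1]=m[y0:y1,x0:x1]
    cs,_=cv2.findContours(k,cv2.RETR_EXTERNAL,cv2.CHAIN_APPROX_NONE);c=max(cs,key=cv2.contourArea)
    r=cv2.minAreaRect(c);bx=cv2.boxPoints(r);P=plane('top',bx,z,C)
    print(name,cv2.contourArea(c),r,'ctr',plane('top',[r[0]],z,C)[0].round(4),'\n',P.round(4)[:,:2].tolist(),np.linalg.norm(P[1]-P[0]),np.linalg.norm(P[2]-P[1]), 'depthz',dp[int(r[0][1]),int(r[0][0])])
rep('blue',cv2.inRange(hsv,(100,140,60),(125,255,255)),.03,(345,190,420,260))
rep('wood',cv2.inRange(hsv,(8,60,100),(30,255,255)),.01,(345,190,420,260))
rep('orange',cv2.inRange(hsv,(8,150,120),(22,255,255)),.06,(200,125,310,255))
E
```

```text
blue 211.5 ((377.7704772949219, 226.97540283203125), (20.357864379882812, 11.523320198059082), 39.80556869506836) ctr [ 0.4576 -0.251   0.03  ] 
 [[0.4622, -0.2276], [0.4802, -0.2433], [0.4529, -0.2745], [0.4351, -0.2587]] 0.02384357998963323 0.04146558149678395 depthz 1.0024973
wood 236.5 ((392.064697265625, 230.8722381591797), (16.45651626586914, 21.960744857788086), 38.1572265625) ctr [ 0.4511 -0.2833  0.01  ] 
 [[0.4442, -0.2553], [0.4799, -0.285], [0.4581, -0.3114], [0.4226, -0.2816]] 0.04644082726118001 0.03426131058067269 depthz 1.02092
orange 737.0 ((252.65960693359375, 184.48886108398438), (76.86939239501953, 72.4547119140625), 4.5377726554870605) ctr [5.43e-01 2.00e-04 6.00e-02] 
 [[0.4775, 0.0816], [0.6252, 0.0734], [0.6101, -0.0824], [0.4635, -0.0703]] 0.14794249446842836 0.15652113866954287 depthz 0.9789539
```

View pics/za.png

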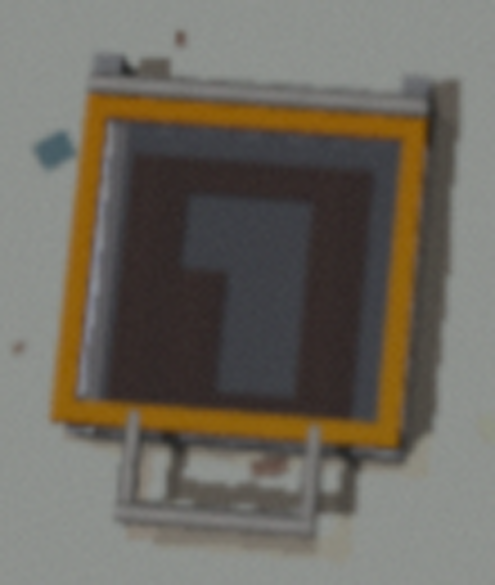

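```bash
python3 - <<'E'
from h import *
im,dp,C=load('top0')
print('cam',(-C[2].T@C[3]).round(3))
f=lambda L:np.array(L)/4.5+np.array([200,125])-.4
def p(n,L,z):
    P=plane('top',f(L),z,C);print(n,P[:,:2].round(4).tolist());return P
B=p('bar',[(118,516),(315,525)],.058)
d=B[0]-B[1];print('bar ang (y axis) deg',np.degrees(np.arctan2(-d[0],d[1])),np.linalg.norm(d), B.mean(0))
O=p('frame',[(90,88),(430,112),(400,445),(52,420)],.062)
for i,j in((0,1),(3,2)):
    d=O[i]-O[j];print(np.degrees(np.arctan2(-d[0],d[1])),np.linalg.norm(d))
for i,j in((0,3),(1,2)):
    d=O[i]-O[j];print(np.degrees(np.arctan2(d[1],d[0])),np.linalg.norm(d))
p('cut',[(188,195),(315,200),(297,397),(217,392),(225,272),(183,268)],.024)
for z in (0,): p('base',[(65,430),(405,465)],z)
v,u=239,250
hit=[(x,y,dp[y,x]) for y in range(236,246) for x in (240,250,260)]
K=C[0]
for x,y,dd in hit:
    o,r=ray('top',[(x,y)],C); print(x,y,(o+r[0]*dd).round(4))
E
```

```text
cam [ 0.349 -0.122  1.025]
bar [[0.4343, 0.0528], [0.4294, -0.0336]]
bar ang (y axis) deg -3.2630274686401757 0.08652115111551453 [0.43183334 0.00958446 0.058     ]
frame [[0.627, 0.0682], [0.6135, -0.0851], [0.4635, -0.0711], [0.4765, 0.0818]]
-5.022880855131525 0.15390990569395813
-4.824691353593424 0.1534760119433875
-5.168885743225671 0.15114933641225484
-5.334802095760367 0.15062019609499597
cut [[0.5858, 0.0287], [0.5826, -0.0302], [0.4907, -0.0223], [0.4935, 0.0143], [0.5492, 0.0111], [0.5513, 0.0306]]
base [[0.4799, 0.0887], [0.4616, -0.0701]]
240 236 [ 0.4461  0.0337 -0.001 ]
250 236 [ 0.4461  0.0131 -0.0037]
260 236 [ 0.4457 -0.008  -0.0028]
240 237 [0.4379 0.0239 0.0639]
250 237 [0.4435 0.0124 0.0013]
260 237 [ 0.4428 -0.0089  0.0058]
240 238 [0.4363 0.0245 0.0599]
250 238 [0.4359 0.0045 0.0621]
260 238 [ 0.4359 -0.0149  0.0596]
240 239 [0.4342 0.0242 0.0613]
250 239 [0.4338 0.0042 0.0638]
260 239 [ 0.4338 -0.0151  0.0615]
240 240 [0.4321 0.024  0.063 ]
250 240 [0.4318 0.0041 0.0644]
260 240 [ 0.4318 -0.0151  0.0611]
240 241 [0.4301 0.0238 0.0639]
250 241 [0.4298 0.0041 0.0645]
260 241 [ 0.4298 -0.0151  0.0614]
240 242 [0.4332 0.0331 0.0026]
250 242 [0.4283 0.0048 0.0591]
260 242 [ 0.428  -0.015   0.0603]
240 243 [0.4311 0.0331 0.0023]
250 243 [0.4309 0.0123 0.0022]
260 243 [ 0.4263 -0.0146  0.0567]
240 244 [0.4291 0.0331 0.0025]
250 244 [ 0.4291  0.0127 -0.0011]
260 244 [ 0.4287 -0.0084  0.0012]
240 245 [ 0.4274  0.0339 -0.0029]
250 245 [ 0.427   0.0127 -0.0013]
260 245 [ 4.267e-01 -8.400e-03  4.000e-04]
```

```bash
cat >> h.py <<'E'
YAW=np.radians(-5.1)
def down(az): # tool down, tool x at azimuth az
    x=np.array([np.cos(az),np.sin(az),0]);z=np.array([0,0,-1.]);return R.from_matrix(np.c_[x,np.cross(z,x),z])
def cur():
    s=robot.get_state();q=np.array(s['tool_rot']);return s,np.array(s['eef_pos']),R.from_quat(q[[1,2,3,0]])
def to(p,Rt):
    s,p0,R0=cur();t=R0.inv().apply(np.array(p)-p0)/.15;w=(R0.inv()*Rt).as_rotvec()/np.pi
    print('clock %.2f'%s['clock'],'pos',p0.round(4),'az',np.degrees(R0.as_euler('zyx'))[0].round(2),'F',np.round(s['ft_force'],1),'w',round(s['gripper_width'],4));print('T',t.round(3),'W',w.round(4),'deg',(np.linalg.norm(w)*180).round(1))
E
python3 -c "
from h import *
to([.432,.0096,.2],down(YAW))"
```

```text
clock 0.10 pos [ 0.1752 -0.6512  0.2301] az 74.94 F [ 0.3  0.5 -0.2] w 0.0853
T [-3.809 -2.798  0.208] W [-0.0004  0.0006 -0.388 ] deg 69.8
```

```bash
python3 -m handwheel '[{"translation":[-0.4,-0.29,0],"turn":[0,0,-0.05]},{"translation":[-0.8,-0.58,0],"turn":[0,0,-0.1]},{"translation":[-1,-0.73,0],"turn":[0,0,-0.15]},{"translation":[-1,-0.73,0],"turn":[0,0,-0.2]}]' 0.25; python3 -c "
from h import *
to([.432,.0096,.2],down(YAW))"
```

```text
clock: 0.6
eef_pos: [0.243, -0.4741, 0.2302]
tool_rot: [-0.001, 0.944, -0.329, -0.001]
ft_force: [-0.4, -0.7, -0.4]
gripper_width: 0.0212
clock 0.60 pos [ 0.243  -0.4741  0.2302] az 38.45 F [-0.4 -0.7 -0.4] w 0.0212
T [-1.018 -3.308  0.211] W [-0.0009  0.0005 -0.1853] deg 33.3
```

```bash
python3 -m handwheel '[{"translation":[-0.1,-0.35,0],"turn":[0,0,-0.05]},{"translation":[-0.2,-0.7,0],"turn":[0,0,-0.1]},{"translation":[-0.3,-1,0],"turn":[0,0,-0.15]},{"translation":[-0.3,-1,0],"turn":[0,0,-0.185]}]'; python3 -c "
from h import *
to([.432,.0096,.2],down(YAW))"
```

```text
clock: 1.1
eef_pos: [0.3019, -0.3305, 0.2307]
tool_rot: [-0.001, 0.999, -0.045, -0.0]
ft_force: [0.2, 0.3, -0.2]
gripper_width: 0.0215
clock 1.10 pos [ 0.3019 -0.3305  0.2307] az 5.2 F [ 0.2  0.3 -0.2] w 0.0215
T [ 0.658 -2.336  0.208] W [-0.0005  0.0001 -0.0006] deg 0.1
```

```bash
python3 -m handwheel '[{"translation":[0.3,-0.3,0],"turn":[0,0,0]},{"translation":[0.6,-0.6,0],"turn":[0,0,0]},{"translation":[0.6,-0.6,0],"turn":[0,0,0]}]'; python3 -c "
from h import *
to([.432,.0096,.2],down(YAW));snap('wrist','w1')"
```

```text
clock: 1.48
eef_pos: [0.402, -0.2501, 0.231]
tool_rot: [-0.001, 0.999, -0.046, 0.0]
ft_force: [-0.7, 0.3, -0.3]
gripper_width: 0.0211
clock 1.48 pos [ 0.402  -0.2501  0.231 ] az 5.32 F [-0.7  0.3 -0.3] w 0.0211
T [ 0.039 -1.742  0.208] W [-0.0004 -0.     -0.0012] deg 0.2
```

View pics/w1.png

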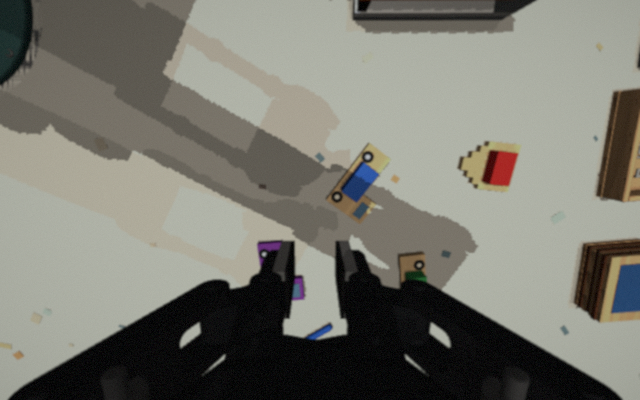

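The wrist view shows the truck at (358,182), its bar's far end near (378,155) and the cab at (352,208).

```bash
cat >> h.py <<'E'
def blue(f,cam='wrist',roi=(0,0,640,400),z=.03):
    im,dp,C=load(f);hsv=cv2.cvtColor(im,cv2.COLOR_RGB2HSV);m=cv2.inRange(hsv,(105,130,40),(125,255,255))
    k=np.zeros_like(m);x0,y0,x1,y1=roi;k[y0:y1,x0:x1]=m[y0:y1,x0:x1]
    cs,_=cv2.findContours(k,cv2.RETR_EXTERNAL,cv2.CHAIN_APPROX_NONE);c=max(cs,key=cv2.contourArea)[:,0].astype(np.float32)
    W=plane(cam,c,z,C)[:,:2];r=cv2.minAreaRect((W*1000).astype(np.float32));print(f,cv2.minAreaRect(c)[0],'cam',(-C[2].T@C[3]).round(3),'world mm',r,cv2.boxPoints(r).round(1).tolist())
E
python3 - <<'E'
from h import *
blue('w1',roi=(320,140,400,225))
im,dp,C=load('w1')
a=cv2.resize(im[130:240,310:410],None,fx=5,fy=5,interpolation=cv2.INTER_CUBIC);cv2.imwrite('pics/zb.png',a[:,:,::-1])
print(proj('wrist',[[.4576,-.251,.03],[.4576,-.251,0]],C))
E
```

```text
w1 (359.1192626953125, 181.70384216308594) cam [ 0.406 -0.184  0.374] world mm ((453.6272888183594, -251.6793670654297), (41.81145095825195, 24.420263290405273), 48.189422607421875) [[430.6000061035156, -259.1000061035156], [448.79998779296875, -275.3999938964844], [476.70001220703125, -244.1999969482422], [458.5, -228.0]]
[[362.2073266  180.97413742]
 [358.57007661 176.88900725]]
```

View pics/zb.png

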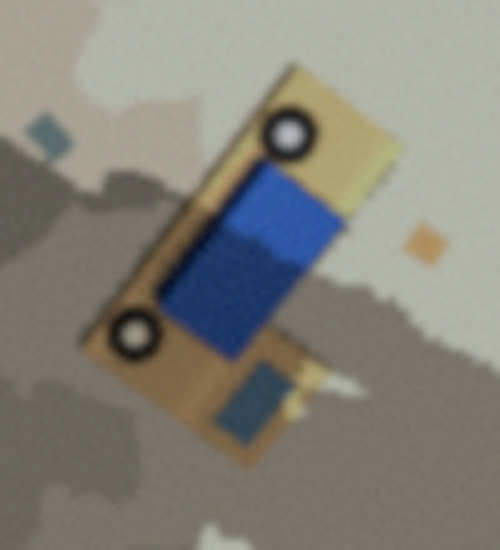

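```bash
python3 -m handwheel '[{"translation":[0,-0.4,0],"turn":[0,0,0]},{"translation":[0.03,-0.8,0],"turn":[0,0,0]},{"translation":[0.03,-1,0],"turn":[0,0,0]}]'; python3 -c "
from h import *
to([.432,.0096,.2],down(YAW))"
```

```text
clock: 1.9
eef_pos: [0.4181, -0.103, 0.2309]
tool_rot: [-0.0, 0.999, -0.049, -0.0]
ft_force: [-0.9, -1.0, -0.7]
gripper_width: 0.0213
clock 1.90 pos [ 0.4181 -0.103   0.2309] az 5.65 F [-0.9 -1.  -0.7] w 0.0213
T [ 0.018 -0.756  0.206] W [-0.      0.0002 -0.0031] deg 0.6
```

```bash
python3 -m handwheel '[{"translation":[0.01,-0.37,0.1],"turn":[0,0,0]},{"translation":[0.018,-0.756,0.2],"turn":[0,0,-0.003]},{"translation":[0.018,-0.756,0.2],"turn":[0,0,-0.003]}]'; python3 -c "
from h import *
to([.4305,.0096,.0393],down(YAW));snap('wrist','w2')"
```

```text
clock: 2.28
eef_pos: [0.4313, 0.0106, 0.1996]
tool_rot: [-0.0, 0.999, -0.042, -0.002]
ft_force: [-0.1, -0.4, 0.2]
gripper_width: 0.0212
clock 2.27 pos [0.4313 0.0106 0.1996] az 4.84 F [-0.1 -0.4  0.2] w 0.0212
T [-1.000e-03  7.000e-03  1.069e+00] W [-0.0001  0.0011  0.0015] deg 0.3
```

View pics/w2.png

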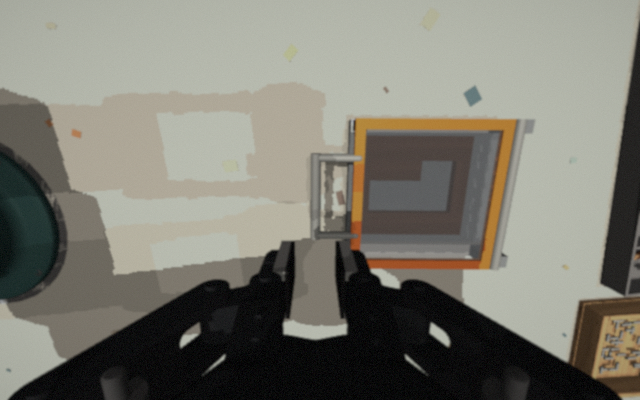

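Bar at columns 311–321, rows 155–237; the frame edge is at column ≈352.

```bash
python3 - <<'E'
from h import *
im,dp,C=load('w2')
P=plane('wrist',[(317,158),(316,235),(353,155),(352,235)],.058,C);print(P.round(4),(-C[2].T@C[3]).round(3))
a=cv2.resize(im[110:290,270:400],None,fx=4,fy=3.3,interpolation=cv2.INTER_CUBIC);cv2.imwrite('pics/zc.png',a[:,:,::-1])
for v in (170,200,225): print(im[v,305:330].mean(1).round().astype(int))
E
```

```text
[[ 0.4344  0.048   0.058 ]
 [ 0.4267 -0.0317  0.058 ]
 [ 0.4696  0.048   0.058 ]
 [ 0.4644 -0.0349  0.058 ]] [0.436 0.077 0.343]
[166 163 156 152 145 131 117 117 128 136 140 133 124 111 100 113 144 161
 157 139 116 101  96  95  94]
[165 163 161 159 145 123 112 118 128 134 136 130 121 107 101 127 163 179
 182 172 145 123 121 119 117]
[175 175 175 174 165 138 122 124 136 143 145 137 121 104 100 130 163 170
 165 152 128 109 105 105 104]
```

View pics/zc.png

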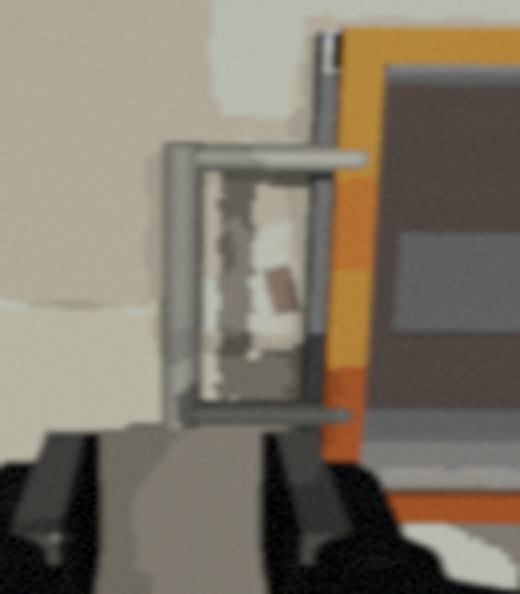

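```bash
python3 -m handwheel '[{"translation":[-0.003,0.01,0.3],"turn":[0,0,0]},{"translation":[-0.005,0.012,0.6],"turn":[0,0,0.001]},{"translation":[-0.005,0.012,0.85],"turn":[0,0,0.001]},{"translation":[-0.005,0.012,0.98],"turn":[0,0,0.001]},{"translation":[-0.005,0.012,0.98],"turn":[0,0,0.001]}]'; python3 -c "
from h import *
to([.4305,.0086,.0393],down(YAW));snap('wrist','w3')"
```

```text
clock: 2.95
eef_pos: [0.4302, 0.0048, 0.0529]
tool_rot: [0.0, 0.999, -0.048, -0.002]
ft_force: [-0.2, -0.5, 0.1]
gripper_width: 0.0213
clock 2.95 pos [0.4302 0.0048 0.0529] az 5.45 F [-0.2 -0.5  0.1] w 0.0213
T [-0.    -0.026  0.091] W [ 0.0003  0.0013 -0.002 ] deg 0.4
```

View pics/w3.png

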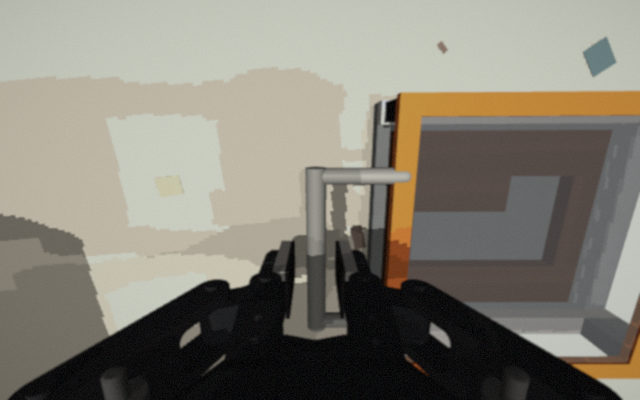

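The bar (column ≈316) is centred between the fingers. Now I'll lower and grip.

```bash
python3 -m handwheel '[{"translation":[0,-0.013,0.05],"turn":[0,0,0]},{"translation":[0,-0.026,0.091],"turn":[0,0,-0.002]},{"translation":[0,-0.026,0.091],"turn":[0,0,-0.002]}]'; python3 -m handwheel '[{"translation":[0,0,0],"turn":[0,0,0]},{"translation":[0,0,0],"turn":[0,0,0]},{"translation":[0,0,0],"turn":[0,0,0]}]' 0.0; python3 -c "
from h import *
to([.4305,.0086,.0393],down(YAW))"
```

```text
clock: 3.38
eef_pos: [0.4321, 0.0109, 0.0405]
tool_rot: [0.0, 0.999, -0.043, -0.0]
ft_force: [0.4, 0.1, -0.6]
gripper_width: 0.0217
clock: 3.75
eef_pos: [0.4314, 0.0109, 0.0408]
tool_rot: [-0.0, 0.999, -0.043, -0.001]
ft_force: [-4.9, 0.8, 5.9]
gripper_width: 0.0076
clock 3.75 pos [0.4314 0.0109 0.0408] az 4.91 F [-4.9  0.8  5.9] w 0.0076
T [-0.005  0.016  0.01 ] W [-0.      0.0006  0.0011] deg 0.2
```

```bash
python3 -m handwheel '[{"translation":[0.005,0,-0.112],"turn":[0,0,0]},{"translation":[0.019,0,-0.222],"turn":[0,0,0]},{"translation":[0.044,0,-0.331],"turn":[0,0,0]},{"translation":[0.077,0,-0.438],"turn":[0,0,0]},{"translation":[0.12,0,-0.541],"turn":[0,0,0]}]'; python3 -c "
from h import *
th=np.radians(25);a=np.array([np.cos(YAW),np.sin(YAW)])*.192*(1-np.cos(th))
to([.4314+a[0],.0109+a[1],.0408+.192*np.sin(th)],down(YAW))"
```

```text
clock: 4.38
eef_pos: [0.4485, 0.0094, 0.1219]
tool_rot: [-0.0, 0.999, -0.043, -0.002]
ft_force: [-5.4, 1.3, -1.2]
gripper_width: 0.0077
clock 4.38 pos [0.4485 0.0094 0.1219] az 4.92 F [-5.4  1.3 -1.2] w 0.0077
T [ 0.006  0.    -0.   ] W [-0.      0.0015  0.001 ] deg 0.3
```

```bash
python3 -m handwheel '[{"translation":[0.063,0,-0.118],"turn":[0,0,0]},{"translation":[0.138,0,-0.229],"turn":[0,0,0]},{"translation":[0.224,0,-0.332],"turn":[0,0,0]},{"translation":[0.32,0,-0.425],"turn":[0,0,0]},{"translation":[0.426,0,-0.508],"turn":[0,0,0]}]'; python3 -c "
from h import *
th=np.radians(55);a=np.array([np.cos(YAW),np.sin(YAW)])*.192*(1-np.cos(th))
to([.4314+a[0],.0109+a[1],.0408+.192*np.sin(th)],down(YAW));snap('scene','s1')"
```

```text
clock: 5.0
eef_pos: [0.5125, 0.0036, 0.2008]
tool_rot: [0.0, 0.999, -0.043, -0.002]
ft_force: [-10.0, 0.5, 11.0]
gripper_width: 0.0077
clock 5.00 pos [0.5125 0.0036 0.2008] az 4.91 F [-10.    0.5  11. ] w 0.0077
T [ 0.003 -0.     0.018] W [0.0002 0.0012 0.001 ] deg 0.3
```

View pics/s1.png

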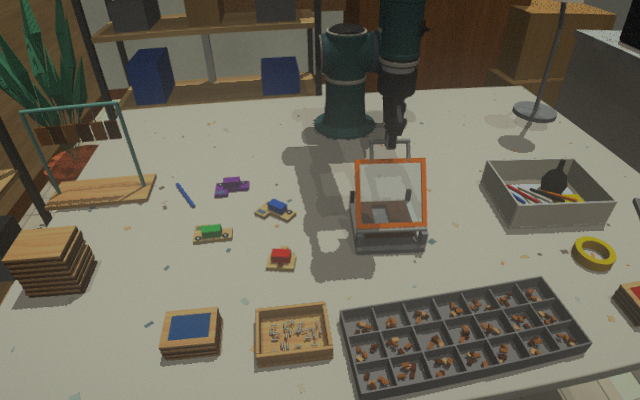

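```bash
python3 -m handwheel '[{"translation":[0.11,0,-0.079],"turn":[0,0,0]},{"translation":[0.23,0,-0.14],"turn":[0,0,0]},{"translation":[0.36,0,-0.187],"turn":[0,0,0]},{"translation":[0.49,0,-0.22],"turn":[0,0,0]},{"translation":[0.623,0,-0.24],"turn":[0,0,0]}]'; python3 -c "
from h import *
th=np.radians(85);a=np.array([np.cos(YAW),np.sin(YAW)])*.192*(1-np.cos(th))
to([.4314+a[0],.0109+a[1],.0408+.192*np.sin(th)],down(YAW))"
```

```text
clock: 5.68
eef_pos: [0.6093, -0.0051, 0.2368]
tool_rot: [0.001, 0.999, -0.043, 0.002]
ft_force: [-1.2, -1.5, 0.0]
gripper_width: 0.0077
clock 5.67 pos [ 0.6093 -0.0051  0.2368] az 4.92 F [-1.2 -1.5  0. ] w 0.0077
T [-0.022 -0.001  0.031] W [ 0.0003 -0.0014  0.001 ] deg 0.3
```

```bash
python3 -m handwheel '[{"translation":[0.11,0,-0.005],"turn":[0,0,0]},{"translation":[0.22,0,0],"turn":[0,0,0]},{"translation":[0.32,0,0.014],"turn":[0,0,0]},{"translation":[0.41,0,0.03],"turn":[0,0,0]},{"translation":[0.41,0,0.03],"turn":[0,0,0]}]'; python3 -c "
from h import *
th=np.radians(104);a=np.array([np.cos(YAW),np.sin(YAW)])*.192*(1-np.cos(th))
to([.4314+a[0],.0109+a[1],.0408+.192*np.sin(th)],down(YAW));snap('scene','s2')"
```

```text
clock: 6.3
eef_pos: [0.6701, -0.0106, 0.2296]
tool_rot: [0.001, 0.999, -0.043, 0.001]
ft_force: [0.8, -4.8, 4.3]
gripper_width: 0.0078
clock 6.30 pos [ 0.6701 -0.0106  0.2296] az 4.94 F [ 0.8 -4.8  4.3] w 0.0078
T [-0.008 -0.001  0.017] W [ 0.0004 -0.0007  0.0009] deg 0.2
```

View pics/s2.png

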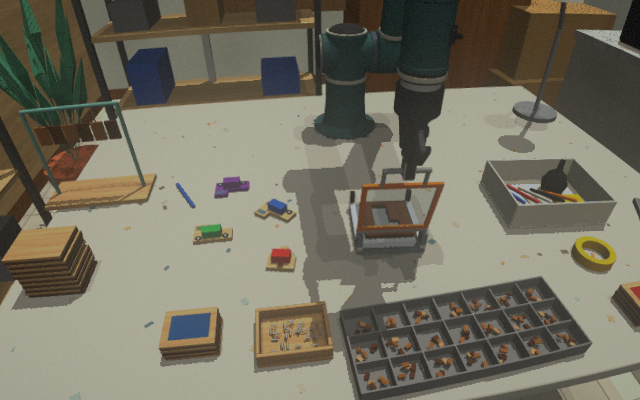

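The cover is at about 104°, past upright. I'll release it and lift off.

```bash
python3 -m handwheel '[{"translation":[0,0,0],"turn":[0,0,0]},{"translation":[0,0,0],"turn":[0,0,0]},{"translation":[0.05,0,0],"turn":[0,0,0]},{"translation":[0.05,0,0],"turn":[0,0,0]}]' 0.8;python3 -m handwheel '[{"translation":[0,0,-0.2],"turn":[0,0,0]},{"translation":[0,0,-0.45],"turn":[0,0,0]},{"translation":[0,0,-0.6],"turn":[0,0,0]},{"translation":[-0.4,0,-0.6],"turn":[0,0,0]},{"translation":[-0.8,0,-0.6],"turn":[0,0,0]}]'; python3 -c "
from h import *
to([.455,-.2515,.25],down(np.radians(-41.8)));snap('scene','s3')"
```

```text
clock: 6.85
eef_pos: [0.6762, -0.0099, 0.2293]
tool_rot: [-0.0, 0.999, -0.043, 0.0]
ft_force: [-0.1, -0.3, -0.1]
gripper_width: 0.0683
clock: 7.48
eef_pos: [0.5555, 0.0003, 0.3194]
tool_rot: [-0.0, 0.999, -0.043, -0.0]
ft_force: [-0.6, -0.8, 0.9]
gripper_width: 0.0682
clock 7.47 pos [5.555e-01 3.000e-04 3.194e-01] az 4.92 F [-0.6 -0.8  0.9] w 0.0682
T [-0.523  1.73   0.462] W [-1.000e-04  1.000e-04  2.049e-01] deg 36.9
```

View pics/s3.png

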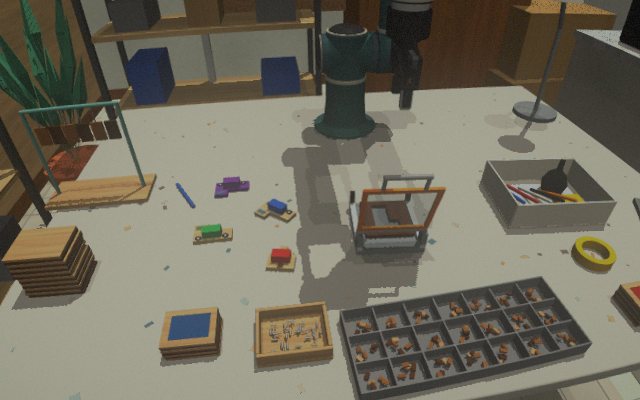

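The cover is resting on its stop, open. Next is a wrist view of the nest from here.

```bash
python3 -c "
from h import *
im,_=snap('wrist','w4')
a=cv2.resize(im[100:330,240:460],None,fx=3,fy=2.6,interpolation=cv2.INTER_CUBIC);cv2.imwrite('pics/zd.png',a[:,:,::-1])"
```

```text
(no output)
```

View pics/w4.png

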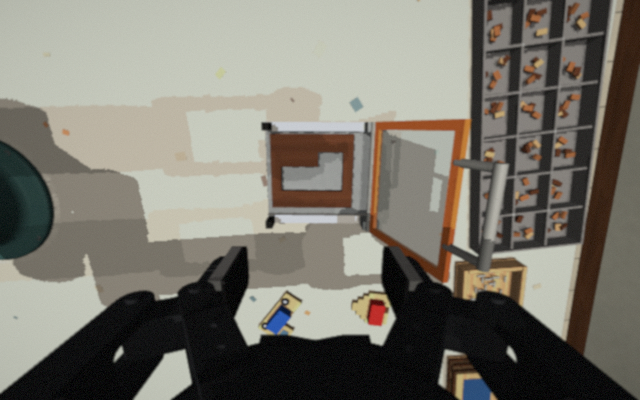

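```bash
python3 - <<'E'
from h import *
im,_,C=load('w4')
a=cv2.resize(im[115:235,255:380],None,fx=6,fy=5,interpolation=cv2.INTER_CUBIC);cv2.imwrite('pics/zd.png',a[:,:,::-1]);print((-C[2].T@C[3]).round(4))
E
```

```text
[0.5517 0.0673 0.4604]
```

View pics/zd.png

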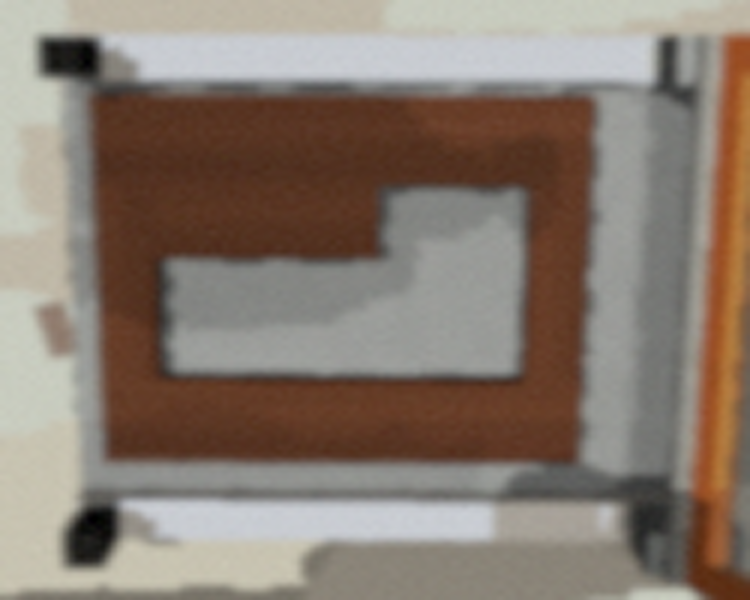

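```bash
python3 - <<'E'
from h import *
im,dp,C=load('w4')
f=lambda L:np.array(L,float)/[6,5]+[255,115]-.5
L=[(383,187),(528,187),(524,380),(160,378),(160,258),(383,257)]
N=np.array([(9.4,40.6),(46.6,40.6),(46.6,-18.6),(-46.6,-18.6),(-46.6,18.6),(9.4,18.6)])
def fit(P,N):
    a=P.mean(0);b=N.mean(0);H=(N-b).T@(P-a);th=np.arctan2(H[0,1]-H[1,0],H[0,0]+H[1,1]);Rm=np.array([[np.cos(th),-np.sin(th)],[np.sin(th),np.cos(th)]]);t=a-Rm@b;return np.degrees(th),t,(P-(N@Rm.T+t))
for nm,z,l,n in(('cut',.024,L,N),('board',.024,[(92,97),(595,97),(578,460),(107,460)],np.array([(-62,67),(62,67),(62,-45),(-62,-45)]))):
    P=plane('wrist',f(l),z,C)[:,:2]*1000;th,t,r=fit(P,n);print(nm,th,t,'\n',r.round(1).tolist())
P=plane('wrist',f([(70,85),(85,495)]),.014,C);print('base corners -x',P)
# base measure in top view at base plane
o=plane('wrist',f([(40,35),(98,35),(40,75),(98,75),(68,510),(118,510),(68,565)]),.056,C);print(o.round(4)[:,:2].tolist())
im0,dp0,C0=load('top0')
g=lambda L:np.array(L)/4.5+np.array([200,125])-.4
P=plane('top',g([(188,195),(315,200),(297,397),(217,392),(225,272),(183,268)]),.022,C0)[:,:2]*1000
print('top',fit(P,N[[0,1,2,3,4,5]][[0,1,2,3,4,5]]) )
E
```

```text
cut -5.322840106304954 [535.72932474  -6.77286397] 
 [[0.3, -0.6], [-0.9, -0.2], [-0.0, 0.3], [-0.4, 0.1], [0.5, -0.2], [0.6, 0.6]]
board -5.0042463884384185 [535.6228429   -6.95376547] 
 [[0.7, -1.0], [-0.5, -0.7], [-0.6, 1.2], [0.4, 0.6]]
base corners -x [[ 0.47374485  0.06801925  0.014     ]
 [ 0.46108603 -0.05954125  0.014     ]]
[[0.4761, 0.0814], [0.489, 0.0803], [0.4747, 0.0711], [0.4877, 0.07], [0.4649, -0.0518], [0.4771, -0.0528], [0.4626, -0.0688]]
top (np.float64(-74.96833256186184), array([528.68580342,   5.13181043]), array([[ 15.94397574,  22.44099106],
       [  3.07151647,  -0.71793757],
       [-31.82461549,  22.61885666],
       [ -4.87881141, -30.75436282],
       [ 15.02983582, -43.57168952],
       [  2.65809886,  29.98414219]]))
```

```bash
python3 -m handwheel '[{"translation":[-0.1,0.4,0],"turn":[0,0,0.05]},{"translation":[-0.25,0.8,0],"turn":[0,0,0.1]},{"translation":[-0.3,1,0.1],"turn":[0,0,0.15]},{"translation":[-0.3,1,0.2],"turn":[0,0,0.205]},{"translation":[-0.3,1,0.2],"turn":[0,0,0.205]}]';python3 -c "
from h import *
to([.425,-.23,.2],down(np.radians(-41.8)))"
```

```text
clock: 8.2
eef_pos: [0.498, -0.1458, 0.2883]
tool_rot: [-0.0, 0.934, -0.357, -0.001]
ft_force: [0.5, -0.1, -0.4]
gripper_width: 0.0684
clock 8.20 pos [ 0.498  -0.1458  0.2883] az 41.78 F [ 0.5 -0.1 -0.4] w 0.0684
T [0.012 0.742 0.589] W [0.0002 0.0007 0.0001] deg 0.1
```

```bash
python3 -c "
from h import *
to([.41,-.30,.2],down(np.radians(-41.8)))";  python3 -m handwheel '[{"translation":[0.08,0.4,0.2],"turn":[0,0,0]},{"translation":[0.17,0.8,0.4],"turn":[0,0,0]},{"translation":[0.25,1,0.59],"turn":[0,0,0]},{"translation":[0.25,1,0.59],"turn":[0,0,0]}]';python3 -c "
from h import *
snap('wrist','w5');snap('top','top1');to([.455,-.2515,.04],down(np.radians(-41.8)));blue('w5',roi=(240,80,400,260))"
```

```text
clock 8.20 pos [ 0.498  -0.1458  0.2883] az 41.78 F [ 0.5 -0.1 -0.4] w 0.0684
T [0.249 1.157 0.589] W [0.0002 0.0007 0.0001] deg 0.1
clock: 8.7
eef_pos: [0.4245, -0.2831, 0.1987]
tool_rot: [-0.0, 0.934, -0.357, -0.002]
ft_force: [-0.2, -0.5, -0.8]
gripper_width: 0.0681
clock 8.80 pos [ 0.4272 -0.2823  0.2016] az 41.74 F [ 0.2  0.4 -0.2] w 0.068
T [ 1.000e-03 -2.760e-01  1.078e+00] W [-0.0002 -0.0001  0.0003] deg 0.1
w5 (319.0, 149.0) cam [ 0.468 -0.234  0.342] world mm ((454.8828430175781, -252.96253967285156), (41.83783721923828, 21.230831146240234), 47.8492317199707) [[433.0, -261.29998779296875], [448.70001220703125, -275.6000061035156], [476.79998779296875, -244.60000610351562], [461.1000061035156, -230.3000030517578]]
```

View pics/w5.png

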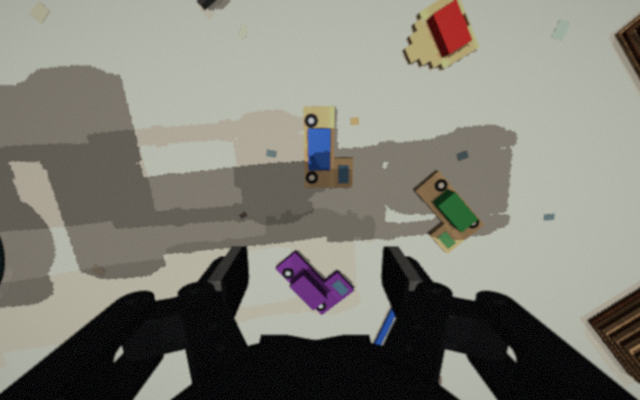

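View pics/top1.png

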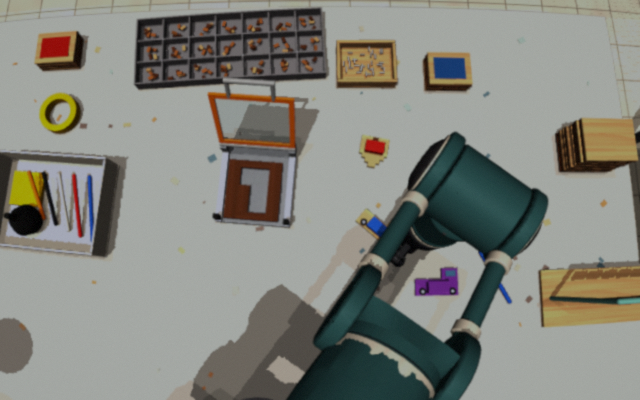

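The wrist view has the blue block at (319,149), aligned with the image. The top view shows the cover open and the cutout at (257,190).

```bash
python3 - <<'E'
from h import *
im,_,C=load('top1')
a=cv2.resize(im[140:230,205:305],None,fx=6,fy=6,interpolation=cv2.INTER_CUBIC);cv2.imwrite('pics/ze.png',a[:,:,::-1])
E
```

```text
(no output)
```

View pics/ze.png

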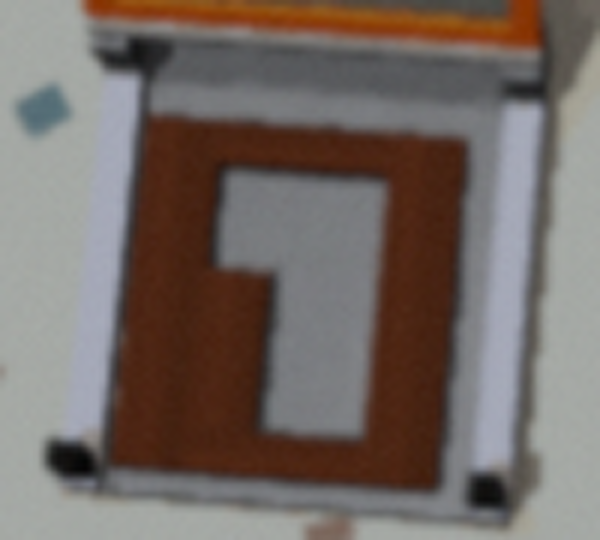

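```bash
python3 -m handwheel '[{"translation":[0,-0.13,0.3],"turn":[0,0,0]},{"translation":[0,-0.27,0.6],"turn":[0,0,0]},{"translation":[0,-0.27,0.9],"turn":[0,0,0]},{"translation":[0,-0.27,1],"turn":[0,0,0]},{"translation":[0,-0.27,1],"turn":[0,0,0]}]';python3 -c "
from h import *
to([.4549,-.2525,.0115],down(np.radians(-42)))"
```

```text
clock: 9.43
eef_pos: [0.4543, -0.2516, 0.0515]
tool_rot: [-0.0, 0.934, -0.356, -0.0]
ft_force: [0.9, 0.4, -0.1]
gripper_width: 0.0684
clock 9.43 pos [ 0.4543 -0.2516  0.0515] az 41.71 F [ 0.9  0.4 -0.1] w 0.0684
T [0.007 0.002 0.266] W [-0.      0.0001  0.0016] deg 0.3
```

```bash
python3 -m handwheel '[{"translation":[0.007,0,0.12],"turn":[0,0,0.001]},{"translation":[0.007,0,0.22],"turn":[0,0,0.001]},{"translation":[0.007,0,0.266],"turn":[0,0,0.001]},{"translation":[0.007,0,0.266],"turn":[0,0,0.001]}]';python3 - <<'E'
from h import *
to([.4549,-.2525,.0115],down(np.radians(-42)));snap('wrist','w6')
im,_,C=load('top1')
N=np.array([(46.6,40.6),(46.6,-18.6),(-46.6,-18.6),(-46.6,18.6),(9.4,18.6),(9.4,40.6)])
def fit(P,N):
    a=P.mean(0);b=N.mean(0);H=(N-b).T@(P-a);th=np.arctan2(H[0,1]-H[1,0],H[0,0]+H[1,1]);Rm=np.array([[np.cos(th),-np.sin(th)],[np.sin(th),np.cos(th)]]);t=a-Rm@b;return np.degrees(th),t,(P-(N@Rm.T+t)).round(1).tolist()
P=plane('top',np.array([(218,165),(390,178),(366,441),(258,434),(270,270),(213,266)])/6+[205,140]-.4,.024,C)[:,:2]*1000
print(fit(P,N))
E
```

```text
clock: 9.93
eef_pos: [0.4535, -0.2526, 0.0103]
tool_rot: [-0.0, 0.934, -0.359, -0.001]
ft_force: [-0.2, 0.5, 0.0]
gripper_width: 0.0684
clock 9.93 pos [ 0.4535 -0.2526  0.0103] az 42.02 F [-0.2  0.5  0. ] w 0.0684
T [ 0.006 -0.007 -0.008] W [ 0.0001  0.0005 -0.0001] deg 0.1
(np.float64(-4.90720986576427), array([538.18651899,  -7.55910935]), [[-0.5, 0.8], [-0.9, -0.2], [-0.0, -0.2], [-0.3, -0.2], [1.0, 1.0], [0.8, -1.2]])
```

View pics/w6.png

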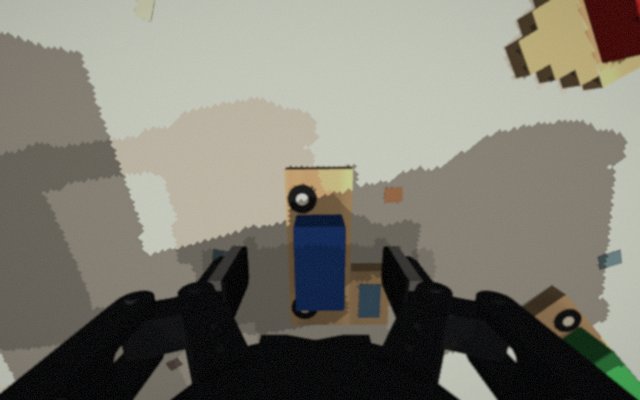

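The block is centred between the fingers (columns 295–345), so I'll close.

```bash
python3 -m handwheel '[{"translation":[0.01,0,-0.008],"turn":[0,0,0]},{"translation":[0.01,0,-0.008],"turn":[0,0,0]},{"translation":[0.01,0,-0.008],"turn":[0,0,0]},{"translation":[0.01,0,-0.008],"turn":[0,0,0]}]' 0.1; python3 -m handwheel '[{"translation":[0,0,-0.1],"turn":[0,0,0]},{"translation":[0,0,-0.35],"turn":[0,0,0]},{"translation":[0,0,-0.6],"turn":[0,0,0]},{"translation":[0,0,-0.6],"turn":[0,0,0]}]'; python3 -c "
from h import *
snap('wrist','w7');to([.537,-.0072,.09],down(np.radians(84.9)))"
```

```text
clock: 10.48
eef_pos: [0.4561, -0.2543, 0.0131]
tool_rot: [0.0, 0.934, -0.358, 0.001]
ft_force: [-0.1, 0.4, 4.1]
gripper_width: 0.0223
clock: 10.98
eef_pos: [0.4579, -0.2554, 0.1065]
tool_rot: [0.001, 0.934, -0.358, 0.004]
ft_force: [-0.2, -1.1, -1.1]
gripper_width: 0.0226
clock 11.03 pos [ 0.4564 -0.2545  0.1043] az 42.0 F [-0.8 -0.9 -1.6] w 0.0223
T [-0.705 -1.585  0.094] W [ 0.0012 -0.0009 -0.705 ] deg 126.9
```

View pics/w7.png

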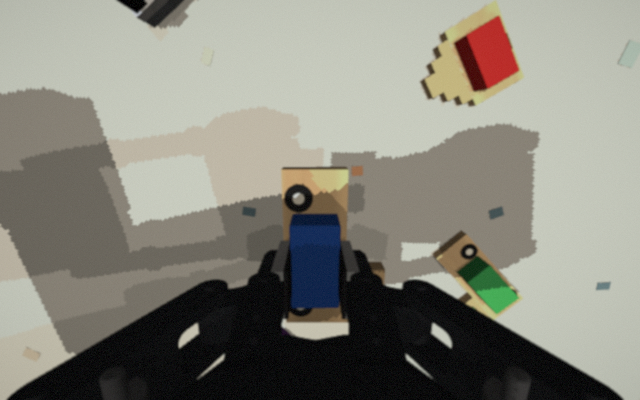

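```bash
python3 - <<'E'
from h import *
im,_,C=load('w7')
a=cv2.resize(im[150:340,260:400],None,fx=4,fy=3,interpolation=cv2.INTER_CUBIC);cv2.imwrite('pics/zf.png',a[:,:,::-1])
s,p0,R0=cur()
P=plane('wrist',[(282.5,169),(349,168.5)],p0[2]-.0125+.010,C);print('bar end tool mm',R0.inv().apply(P-p0).round(4)*1000)
P=plane('wrist',[(291,215),(339,215),(292,307),(338,307)],p0[2]-.0125+.030,C);print('block tool mm',R0.inv().apply(P-p0).round(4)*1000)
E
```

```text
bar end tool mm [[-15.8 -45.2   2.5]
 [ 18.2 -45.4   2.6]]
block tool mm [[-10.4 -26.7 -17.5]
 [ 11.8 -26.7 -17.4]
 [-10.9  22.  -17.6]
 [ 12.4  22.1 -17.5]]
```

View pics/zf.png

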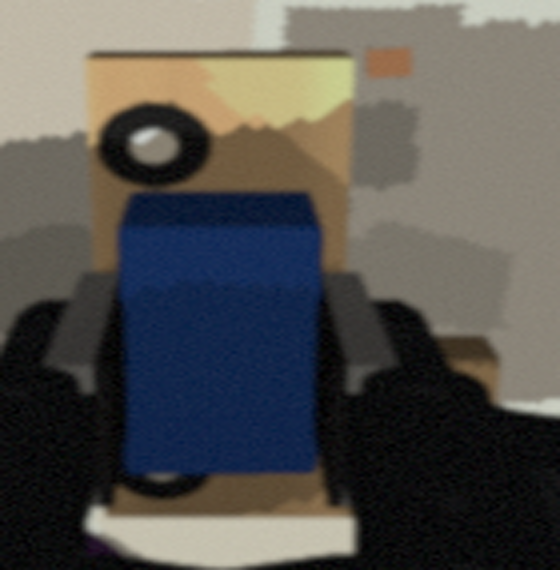

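```bash
python3 -m handwheel '[{"translation":[-0.08,-0.2,-0.15],"turn":[0,0,-0.055]},{"translation":[-0.16,-0.4,-0.3],"turn":[0,0,-0.11]},{"translation":[-0.24,-0.6,-0.3],"turn":[0,0,-0.165]},{"translation":[-0.32,-0.8,-0.3],"turn":[0,0,-0.22]},{"translation":[-0.4,-1,-0.3],"turn":[0,0,-0.275]}]'; python3 -c "
from h import *
to([.535,-.0072,.14],down(np.radians(84.9)))"
```

```text
clock: 11.65
eef_pos: [0.5099, -0.1009, 0.1455]
tool_rot: [-0.001, 0.998, 0.068, -0.002]
ft_force: [-0.2, -0.5, -0.2]
gripper_width: 0.0224
clock 11.65 pos [ 0.5099 -0.1009  0.1455] az -7.82 F [-0.2 -0.5 -0.2] w 0.0224
T [ 0.251 -0.596  0.037] W [-0.001   0.0006 -0.4282] deg 77.1
```

```bash
python3 -m handwheel '[{"translation":[0.05,-0.12,0],"turn":[0,0,-0.055]},{"translation":[0.1,-0.24,0],"turn":[0,0,-0.11]},{"translation":[0.15,-0.36,0],"turn":[0,0,-0.165]},{"translation":[0.2,-0.48,0],"turn":[0,0,-0.22]},{"translation":[0.25,-0.6,0],"turn":[0,0,-0.275]}]';python3 -m handwheel '[{"translation":[0,0,0],"turn":[0,0,-0.05]},{"translation":[0,0,0],"turn":[0,0,-0.1]},{"translation":[0,0,0],"turn":[0,0,-0.153]},{"translation":[0,0,0],"turn":[0,0,-0.153]}]'; python3 -c "
from h import *
to([.537,-.0072,.06],down(np.radians(84.9)));snap('wrist','w8')"
```

```text
clock: 12.28
eef_pos: [0.535, -0.0074, 0.1453]
tool_rot: [-0.001, 0.877, 0.48, -0.002]
ft_force: [0.1, 0.2, -1.2]
gripper_width: 0.0225
clock: 12.78
eef_pos: [0.5351, -0.008, 0.1455]
tool_rot: [-0.001, 0.741, 0.672, -0.001]
ft_force: [0.4, -0.3, -0.1]
gripper_width: 0.0227
clock 12.78 pos [ 0.5351 -0.008   0.1455] az -84.44 F [ 0.4 -0.3 -0.1] w 0.0227
T [0.006 0.014 0.57 ] W [-0.0011  0.     -0.0025] deg 0.5
```

View pics/w8.png

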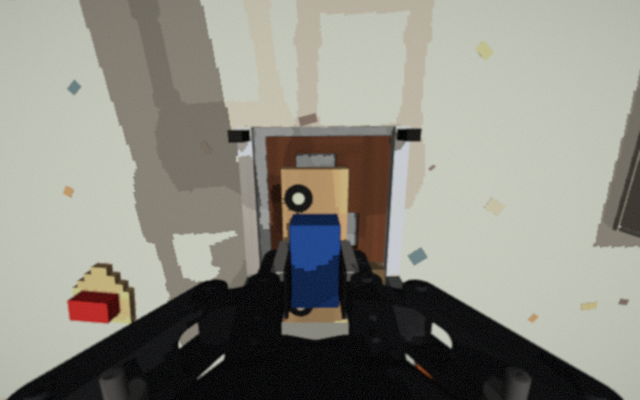

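```bash
python3 -m handwheel '[{"translation":[0,0,0.25],"turn":[0,0,0]},{"translation":[0.006,0.014,0.45],"turn":[0,0,-0.002]},{"translation":[0.006,0.014,0.63],"turn":[0,0,-0.002]},{"translation":[0.006,0.014,0.63],"turn":[0,0,-0.002]}]'; python3 -c "
from h import *
to([.537,-.0072,.05],down(np.radians(84.9)));snap('wrist','w9')
im,_,C=load('w9')
a=cv2.resize(im[80:260,220:440],None,fx=3.6,fy=3.2,interpolation=cv2.INTER_CUBIC);cv2.imwrite('pics/zg.png',a[:,:,::-1])"
```

```text
clock: 13.32
eef_pos: [0.5356, -0.0072, 0.0498]
tool_rot: [-0.003, 0.739, 0.674, -0.002]
ft_force: [0.4, 0.2, -1.0]
gripper_width: 0.0222
clock 13.32 pos [ 0.5356 -0.0072  0.0498] az -84.77 F [ 0.4  0.2 -1. ] w 0.0222
T [ 0.001  0.009 -0.001] W [-0.0022  0.0001 -0.0007] deg 0.4
```

View pics/zg.png

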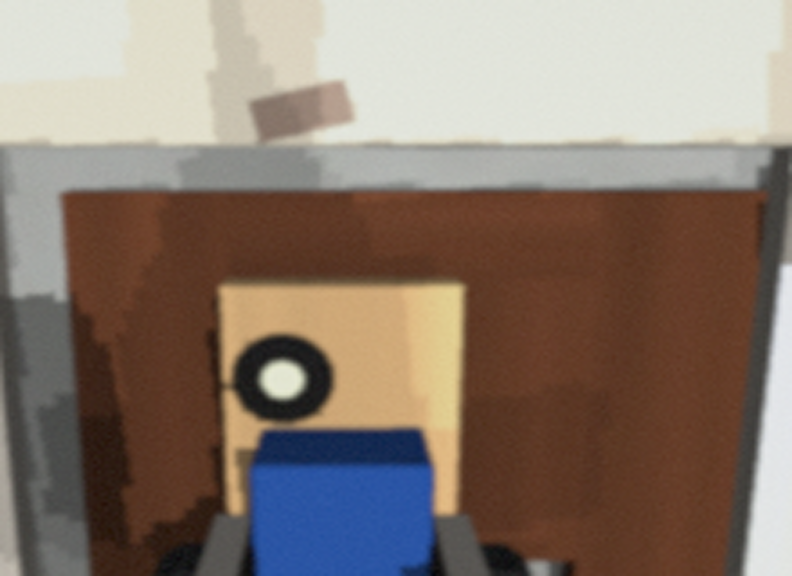

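```bash
python3 - <<'E'
from h import *
im,_,C=load('w9')
f=lambda L:np.array(L,float)/[3.6,3.2]+[220,80]-.4
s,p0,R0=cur()
T=lambda L,z:(R0.inv().apply(plane('wrist',f(L),z,C)-p0)*1000).round(1)
print('board',T([(63,191),(768,191)],.024)); print('bar end',T([(219.5,284),(465,283)],p0[2]-.0025))
print('block',T([(250,463),(433,463)],p0[2]+.0175))
im,_,C=load('w8')
# w8: cutout -x end visible rows ~154-168
a=cv2.resize(im[110:270,220:430],None,fx=3.8,fy=3.6,interpolation=cv2.INTER_CUBIC);cv2.imwrite('pics/zh.png',a[:,:,::-1])
E
```

```text
board [[-44.8 -63.8  27.8]
 [ 67.  -63.7  27.8]]
bar end [[-17.6 -50.6   2.7]
 [ 16.5 -50.7   2.7]]
block [[-12.2 -27.9 -17.4]
 [ 10.8 -27.9 -17.4]]
```

View pics/zh.png

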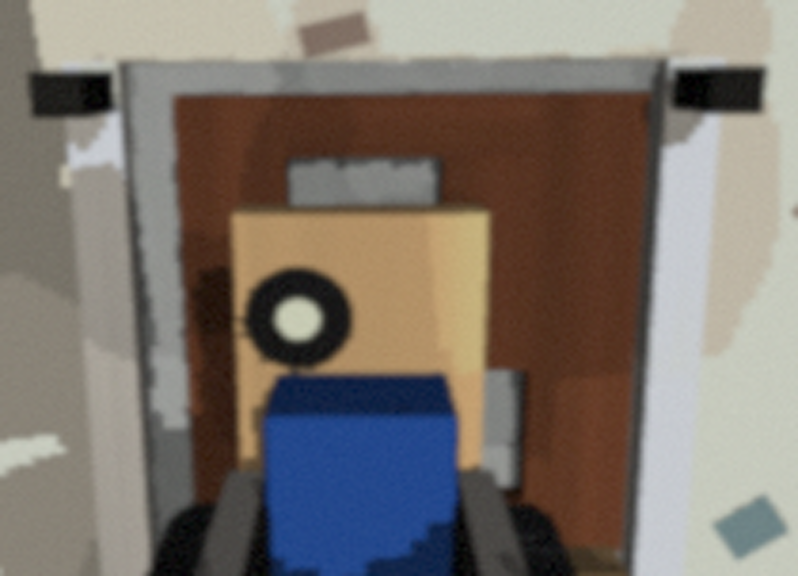

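```bash
python3 - <<'E'
from h import *
s,p0,R0=cur();Cn=cal('wrist')
print('now cam in tool',R0.inv().apply(-Cn[2].T@Cn[3]-p0).round(4), (R0.inv()*R.from_matrix(Cn[2].T)).as_rotvec(True).round(2))
for f in('w7','w8','w9'):
    im,_,C=load(f);print(f,'cam',(-C[2].T@C[3]).round(4),R.from_matrix(C[2].T).as_rotvec(True).round(2),C[0][0,0],C[0][1,2])
f=lambda L:np.array(L,float)/[3.6,3.2]+[220,80]-.4
print(f([(219.5,284),(465,283),(250,463),(433,463)]))
print(s['joints'],s['dq'],s['eef_pos'])
E
```

```text
now cam in tool [-0.0007 -0.0687 -0.1431] [-15.33   0.06   0.04]
w7 cam [ 0.5002 -0.2055  0.2497] [154.43 -59.41  -7.46] 289.0147362518095 206.46221743698686
w8 cam [ 0.4672 -0.002   0.2889] [124.58 112.96  15.08] 289.0147362518095 206.46221743698686
w9 cam [ 0.4682 -0.0017  0.1934] [124.4  113.44  14.93] 289.0147362518095 206.46221743698686
[[280.57222222 168.35      ]
 [348.76666667 168.0375    ]
 [289.04444444 224.2875    ]
 [339.87777778 224.2875    ]]
[-6.00411244e-02  1.90800169e-01  2.05578125e+00  1.49912410e-05
  8.98512372e-01 -1.54002828e+00] [ 0.00118471 -0.02981052 -0.03694468  0.00145392 -0.00388923 -0.00971987] [ 0.53729051 -0.00734931  0.05155467]
```

```bash
cat >> h.py <<'E'
CT=np.array([-.0007,-.0687,-.1431]);CR=R.from_rotvec([-15.33,.06,.04],degrees=True)
def tool(uv,z):  # pixel -> tool frame mm at tool z (m)
    K,d,_,_=cal('wrist');p=cv2.undistortPoints(np.array(uv,float).reshape(-1,1,2),K,d)[:,0]
    r=CR.apply(np.c_[p,np.ones(len(p))]);s=(z-CT[2])/r[:,2];return ((CT+s[:,None]*r)*1000).round(1)
E
python3 - <<'E'
from h import *
g=lambda L:np.array(L,float)/[3.8,3.6]+[220,110]-.4
f=lambda L:np.array(L,float)/[3.6,3.2]+[220,80]-.4
for z in (.0025,): print('bar w9',tool(f([(219.5,284),(465,283)]),z),'w8',tool(g([(232,211),(489,211)]),z),'w7',tool([(282.5,169),(349,168.5)],z))
print('block',tool(f([(250,463),(433,463)]),-.0175))
for h in(.0258,.0276): print('board w9',tool(f([(63,191),(768,191)]),h).tolist())
for h in(.1215,): print('board w8',tool(g([(174,95),(652,93)]),h).tolist(),'cut end',tool(g([(288,157),(441,157)]),h).tolist(),'cab edge +y',tool(g([(524,372),(524,488)]),h).tolist())
E
```

```text
bar w9 [[-17.7 -48.7   2.5]
 [ 16.6 -48.9   2.5]] w8 [[-17.7 -48.8   2.5]
 [ 16.4 -48.8   2.5]] w7 [[-16.8 -48.4   2.5]
 [ 16.8 -48.6   2.5]]
block [[-12.3 -25.8 -17.5]
 [ 11.  -25.8 -17.5]]
board w9 [[-44.7, -62.1, 25.8], [66.9, -62.0, 25.8]]
board w9 [[-45.1, -62.0, 27.6], [67.6, -61.9, 27.6]]
board w8 [[-44.2, -61.2, 121.5], [67.6, -61.6, 121.5]] cut end [[-17.8, -46.1, 121.5], [18.5, -46.0, 121.5]] cab edge +y [[40.5, 10.3, 121.5], [41.7, 43.4, 121.5]]
```

Relative to the nest board, the truck needs to shift about +4 mm in tool y and +0.75 mm in tool x. I'll apply that and look again just above the board.

```bash
python3 -m handwheel '[{"translation":[0.005,0.027,0],"turn":[0,0,0]},{"translation":[0.005,0.027,0.05],"turn":[0,0,0]},{"translation":[0.005,0.027,0.05],"turn":[0,0,0]},{"translation":[0.005,0.027,0.05],"turn":[0,0,0]}]'; python3 -c "
from h import *
to([.5415,-.0072,.04],down(np.radians(84.9)));snap('wrist','w10')
im,_,C=load('w10')
a=cv2.resize(im[80:300,220:440],None,fx=3.6,fy=2.6,interpolation=cv2.INTER_CUBIC);cv2.imwrite('pics/zi.png',a[:,:,::-1])"
```

```text
clock: 13.88
eef_pos: [0.5429, -0.007, 0.0455]
tool_rot: [0.0, 0.738, 0.675, 0.0]
ft_force: [-1.3, 0.9, -0.6]
gripper_width: 0.0224
clock 13.88 pos [ 0.5429 -0.007   0.0455] az -84.89 F [-1.3  0.9 -0.6] w 0.0224
T [-0.002 -0.009  0.036] W [ 0.0001 -0.     -0.0001] deg 0.0
```

View pics/zi.png

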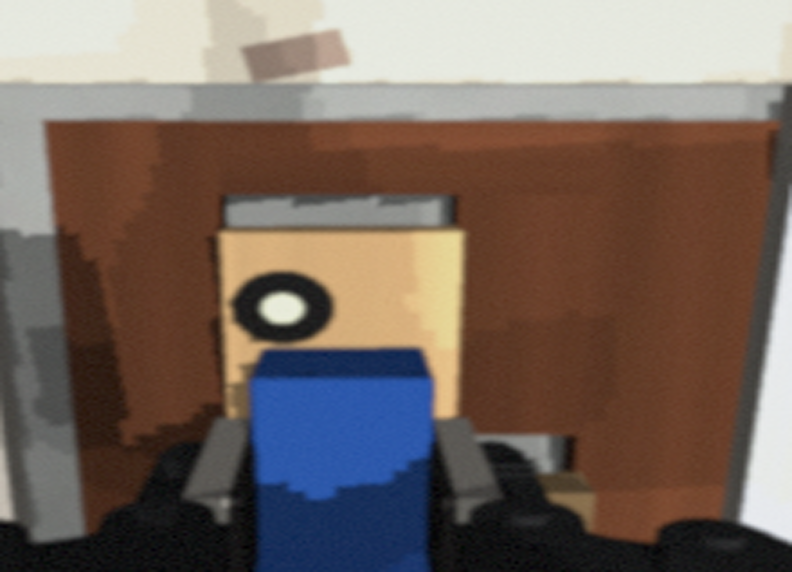

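```bash
python3 - <<'E'
from h import *
f=lambda L:np.array(L,float)/[3.6,2.6]+[220,80]-.4
print('bar',tool(f([(219.5,230),(465,229)]),.0025).tolist())
for h in (.0205,.022):
  print('cutend',tool(f([(220,195),(458,195)]),h).tolist(),'board',tool(f([(45,121),(778,121)]),h).tolist(),'cabcut',tool(f([(574,434)]),h).tolist())
print('truck cab corner',tool(f([(594,474),(594,490)]),.0025).tolist())
E
```

```text
bar [[-17.7, -48.9, 2.5], [16.6, -49.0, 2.5]]
cutend [[-19.5, -53.9, 20.5], [17.5, -53.9, 20.5]] board [[-45.5, -69.3, 20.5], [65.5, -69.2, 20.5]] cabcut [[38.7, 1.5, 20.5]]
cutend [[-19.7, -53.8, 22.0], [17.6, -53.8, 22.0]] board [[-45.9, -69.3, 22.0], [66.1, -69.2, 22.0]] cabcut [[39.1, 2.2, 22.0]]
truck cab corner [[38.0, 2.9, 2.5], [38.2, 6.7, 2.5]]
```

```bash
python3 -m handwheel '[{"translation":[-0.003,-0.01,0],"turn":[0,0,0]},{"translation":[-0.003,-0.01,0],"turn":[0,0,0]},{"translation":[-0.003,-0.01,0],"turn":[0,0,0]},{"translation":[-0.003,-0.01,0],"turn":[0,0,0]}]'; python3 -c "
from h import *
to([.5415,-.0072,.04],down(np.radians(84.9)));snap('wrist','w11');to([.5415,-.0072,.04],down(np.radians(84.9)))
im,_,C=load('w11')
a=cv2.resize(im[80:300,220:440],None,fx=3.6,fy=2.6,interpolation=cv2.INTER_CUBIC);cv2.imwrite('pics/zj.png',a[:,:,::-1])"
```

```text
clock: 14.42
eef_pos: [0.5413, -0.0074, 0.0453]
tool_rot: [0.0, 0.738, 0.675, 0.0]
ft_force: [0.6, -0.0, -0.3]
gripper_width: 0.0227
clock 14.43 pos [ 0.5413 -0.0074  0.0453] az -84.9 F [ 0.6 -0.  -0.3] w 0.0227
T [0.001 0.001 0.035] W [ 0.  0. -0.] deg 0.0
clock 14.47 pos [ 0.5414 -0.0074  0.0453] az -84.9 F [-0.1 -0.  -0.9] w 0.0224
T [0.001 0.001 0.035] W [ 0.  0. -0.] deg 0.0
```

View pics/zj.png

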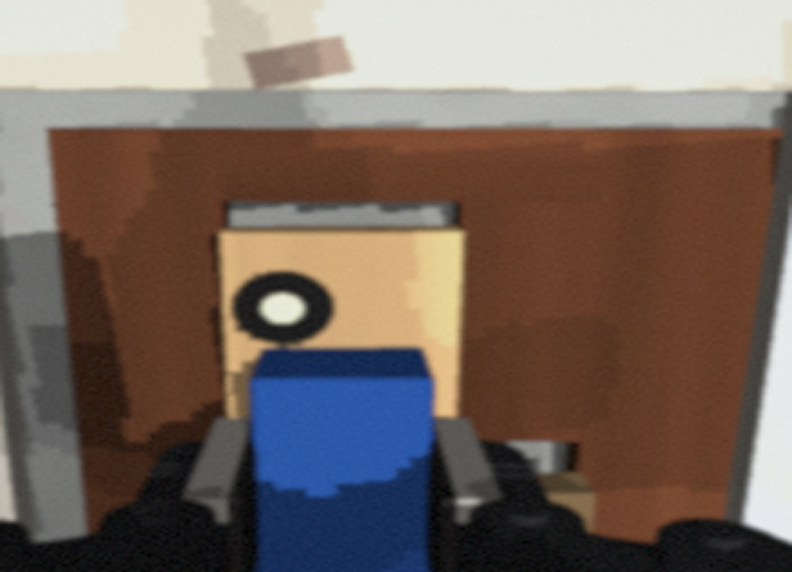

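```bash
python3 - <<'E'
from h import *
s,p0,R0=cur();Cn=cal('wrist')
print('cam in tool',R0.inv().apply(-Cn[2].T@Cn[3]-p0).round(4), (R0.inv()*R.from_matrix(Cn[2].T)).as_rotvec(True).round(2))
f=lambda L:np.array(L,float)/[3.6,2.6]+[220,80]-.4
print('bar',tool(f([(219.5,230),(465,229)]),.0025).tolist())
for h in (.0213,):
  print('cutend',tool(f([(224,203),(462,203)]),h).tolist(),'board',tool(f([(50,129),(782,129)]),h).tolist(),'cabcut',tool(f([(578,441)]),h).tolist())
print('truck cab corner',tool(f([(594,474),(594,490)]),.0025).tolist())
E
```

```text
cam in tool [-0.0007 -0.0687 -0.1431] [-15.33   0.06   0.04]
bar [[-17.7, -48.9, 2.5], [16.6, -49.0, 2.5]]
cutend [[-19.0, -52.2, 21.3], [18.2, -52.1, 21.3]] board [[-45.1, -67.7, 21.3], [66.6, -67.6, 21.3]] cabcut [[39.7, 3.7, 21.3]]
truck cab corner [[38.0, 2.9, 2.5], [38.2, 6.7, 2.5]]
```

```bash
python3 -m handwheel '[{"translation":[0,-0.0095,0],"turn":[0,0,0]},{"translation":[0,-0.0095,0.02],"turn":[0,0,0]},{"translation":[0,-0.0095,0.04],"turn":[0,0,0]},{"translation":[0,-0.0095,0.05],"turn":[0,0,0]},{"translation":[0,-0.0095,0.05],"turn":[0,0,0]}]';python3 -m handwheel '[{"translation":[0,0,0.008],"turn":[0,0,0]},{"translation":[0,0,0.016],"turn":[0,0,0]},{"translation":[0,0,0.024],"turn":[0,0,0]},{"translation":[0,0,0.024],"turn":[0,0,0]}]'
```

```text
clock: 15.1
eef_pos: [0.5397, -0.0072, 0.0375]
tool_rot: [-0.0, 0.738, 0.675, -0.0]
ft_force: [0.4, -0.2, -0.5]
gripper_width: 0.0225
clock: 15.6
eef_pos: [0.5398, -0.0072, 0.0341]
tool_rot: [-0.0, 0.738, 0.675, -0.0]
ft_force: [0.5, -0.8, -0.9]
gripper_width: 0.0222
```

```bash
python3 -m handwheel '[{"translation":[0,0,0.007],"turn":[0,0,0]},{"translation":[0,0,0.014],"turn":[0,0,0]},{"translation":[0,0,0.02],"turn":[0,0,0]},{"translation":[0,0,0.02],"turn":[0,0,0]}]';python3 -c "
from h import *
snap('wrist','w12')
im,_,C=load('w12')
a=cv2.resize(im[80:300,220:440],None,fx=3.6,fy=2.6,interpolation=cv2.INTER_CUBIC);cv2.imwrite('pics/zk.png',a[:,:,::-1])"
```

```text
clock: 16.1
eef_pos: [0.5398, -0.0072, 0.0311]
tool_rot: [-0.0, 0.738, 0.675, -0.0]
ft_force: [-0.3, -0.4, -1.5]
gripper_width: 0.0228
```

View pics/zk.png

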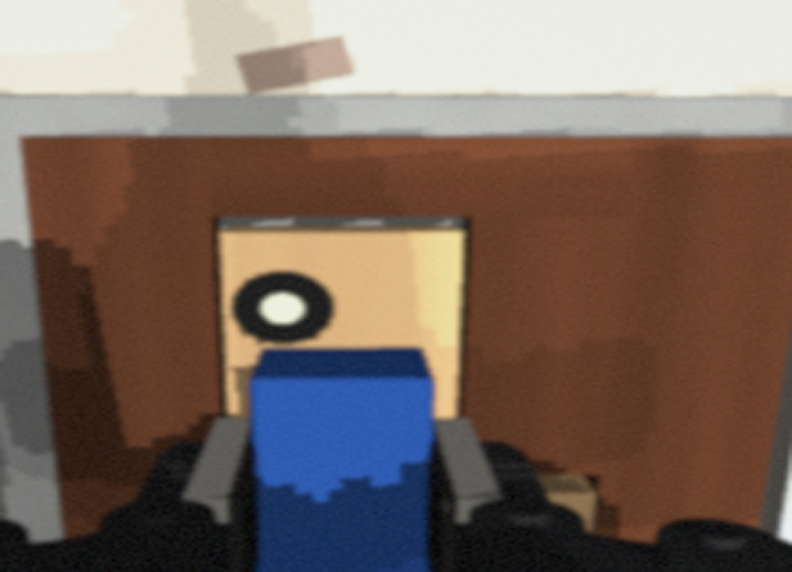

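The truck is entering the cutout (gap visible at rows 217–230, sides even) with no force. I'll keep lowering.

```bash
python3 -m handwheel '[{"translation":[0,0,0.007],"turn":[0,0,0]},{"translation":[0,0,0.014],"turn":[0,0,0]},{"translation":[0,0,0.02],"turn":[0,0,0]},{"translation":[0,0,0.02],"turn":[0,0,0]}]';python3 -m handwheel '[{"translation":[0,0,0.004],"turn":[0,0,0]},{"translation":[0,0,0.009],"turn":[0,0,0]},{"translation":[0,0,0.009],"turn":[0,0,0]}]'
```

```text
clock: 16.65
eef_pos: [0.5398, -0.0072, 0.0281]
tool_rot: [-0.0, 0.738, 0.675, -0.0]
ft_force: [0.0, 0.3, 0.0]
gripper_width: 0.0226
clock: 17.02
eef_pos: [0.54, -0.0072, 0.0271]
tool_rot: [0.0, 0.738, 0.675, 0.0]
ft_force: [-0.6, -0.0, 1.8]
gripper_width: 0.0225
```

Contact with the floor is light, so I'll release and lift.

```bash
python3 -m handwheel '[{"translation":[0,0,0],"turn":[0,0,0]},{"translation":[0,0,0],"turn":[0,0,0]},{"translation":[0,0,0],"turn":[0,0,0]}]' 0.55;python3 -m handwheel '[{"translation":[0,0,-0.05],"turn":[0,0,0]},{"translation":[0,0,-0.25],"turn":[0,0,0]},{"translation":[0,-0.1,-0.5],"turn":[0,0,0]},{"translation":[0,-0.3,-0.8],"turn":[0,0,0]},{"translation":[0,-0.3,-0.8],"turn":[0,0,0]}]';python3 -c "
from h import *
snap('wrist','w13');snap('scene','s4')
im,_,C=load('s4')
a=cv2.resize(im[150:270,320:460],None,fx=5,fy=5,interpolation=cv2.INTER_CUBIC);cv2.imwrite('pics/zl.png',a[:,:,::-1])"
```

```text
clock: 17.4
eef_pos: [0.5399, -0.0072, 0.0268]
tool_rot: [0.0, 0.738, 0.675, 0.0]
ft_force: [0.7, -0.5, -0.2]
gripper_width: 0.0469
clock: 18.02
eef_pos: [0.4969, -0.0032, 0.1515]
tool_rot: [0.003, 0.738, 0.675, 0.003]
ft_force: [1.4, -0.2, 0.2]
gripper_width: 0.0472
```

View pics/w13.png

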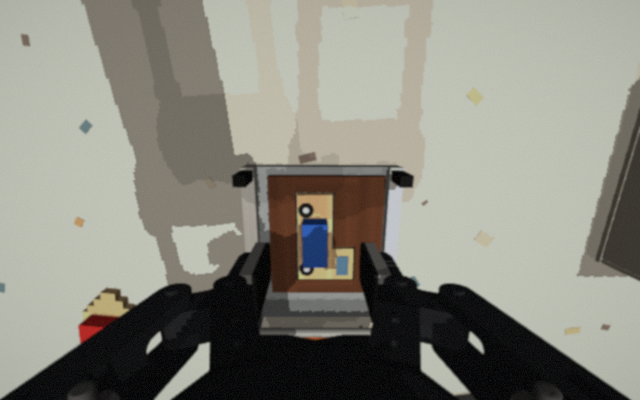

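View pics/zl.png

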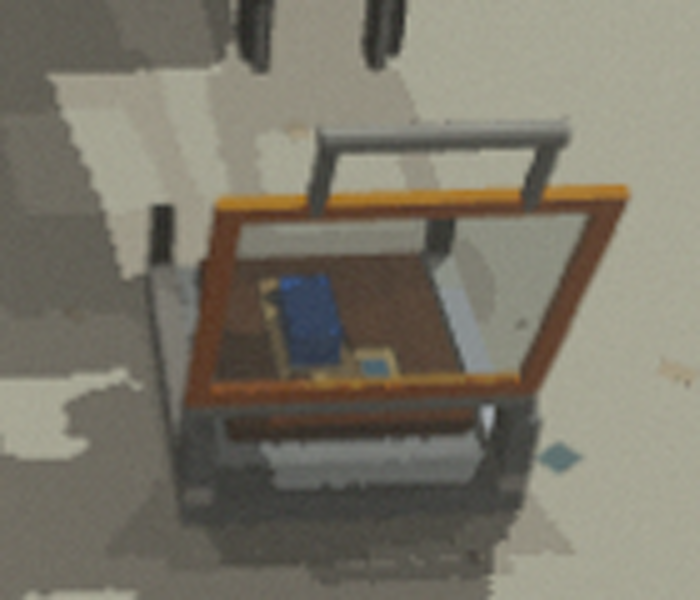

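Both views show the truck in the cutout and the cover open. I'll move clear and check flushness with depth from the top camera.

```bash
python3 -m handwheel '[{"translation":[-0.4,-0.1,-0.3],"turn":[0,0,0]},{"translation":[-0.8,-0.2,-0.6],"turn":[0,0,0]},{"translation":[-1,-0.2,-0.6],"turn":[0,0,0]},{"translation":[-1,-0.2,-0.6],"turn":[0,0,0]}]';python3 - <<'E'
from h import *
s,_,_=cur();im,dp=snap('top','top2');C=cal('top')
cv2.imwrite('pics/zm.png',cv2.resize(im[70:240,190:460],None,fx=2.9,fy=2.9,interpolation=cv2.INTER_CUBIC)[:,:,::-1])
o=np.array([.5373,-.0072]);c,sn=np.cos(YAW),np.sin(YAW)
def z(pts):
    out=[]
    for x,y in pts:
        w=[o[0]+(x*c-y*sn)/1e3,o[1]+(x*sn+y*c)/1e3,.024];u,v=proj('top',[w],C)[0].round().astype(int)
        q=np.median(dp[v-1:v+2,u-1:u+2]);r0,r=ray('top',[(u,v)],C);out.append(round((r0+r[0]*q)[2]*1000,1))
    return out
print('truck',z([(-35,0),(-30,8),(-30,-8),(35,0),(30,28),(33,-8)]),'board',z([(-54,0),(54,0),(0,-32),(0,45),(-20,40),(54,20)]),'blk',z([(0,0)]))
E
```

```text
clock: 18.62
eef_pos: [0.4521, -0.1532, 0.2372]
tool_rot: [0.001, 0.74, 0.673, -0.0]
ft_force: [-0.3, 1.1, 0.0]
gripper_width: 0.0468
truck [np.float64(24.4), np.float64(23.2), np.float64(613.2), np.float64(23.2), np.float64(23.7), np.float64(24.3)] board [np.float64(615.8), np.float64(24.0), np.float64(610.7), np.float64(23.9), np.float64(24.1), np.float64(24.9)] blk [np.float64(44.2)]
```

View pics/zm.png

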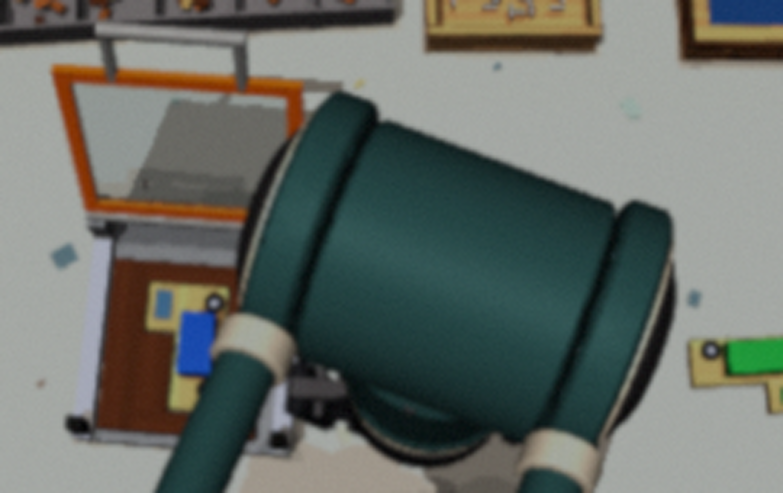

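The truck's top is flush with the board (about 24 mm everywhere measured), its block top is at 44 mm, and the cover is open. Handing in.

```bash
python3 -m handwheel '[{"translation":[0,0,0],"turn":[0,0,0]},{"translation":[0,0,0],"turn":[0,0,0]}]'; python3 -c "
from h import *
print(robot.finish_job())"
```

```text
clock: 18.92
eef_pos: [0.4515, -0.1486, 0.2353]
tool_rot: [-0.001, 0.737, 0.676, -0.001]
ft_force: [-0.0, 1.0, 1.0]
gripper_width: 0.0471
the job is handed in; nothing more can be done
None
```

The cover is open and resting on its stop, and the blue truck lies flush and right way up in the cutout. I handed the job in at about 19 s of the 64 s allowed.

- **Cover:** I gripped the pull bar, swung it to about 104° and let go. It then stayed on its stop in every later picture. The highest reading between moves was about 15 N.
- **Truck:** I gripped the blue block, lined the truck up with the floated board by wrist camera, and lowered it in small steps. No reading was above 2 N, so it was not forced.
- **Last check:** In the top camera's depth, the truck's top read 23–24 mm against the board's 24–25 mm, and the block's top read 44 mm, as expected. One truck point and two board points gave no usable depth because the arm was in the way. The gripper was clear of everything.
- **Other pieces:** I never touched the green-load truck, the red house or the purple look-alike. I made no final position check on them, and the arm hid the house and the purple look-alike in the last top picture.
- **Disagreements:** Two early wrist pictures were taken before the arm had settled, and they put the truck's position in the hand about 3 mm off. A picture taken once it had settled gave the offset I used. The top and wrist views of the cutout also differed by about 2.5 mm in x.

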